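Put the piled lids back on the canisters

ROBOT

A 6-joint arm with a two-finger parallel gripper is mounted at the origin on the work surface. World frame = base frame: x ahead of the robot, y to its left, z up, the work surface at z = 0. Lengths are in mm, angles in rad, forces in N, time in s.
With the tool pointing down it reaches from about 275 to 825 mm from the base axis. Payload 4.9 kg.
Tool frame: the origin (TCP) lies at the very end of the fingers, on their centre line; the grasp point (between the pads) lies 19 mm behind it; z points along the fingers, y is the direction in which the jaws open and shut (so a half turn about z gives the same grasp; the last joint's range is limited). The gripper opens to 85 mm and grips with 20 to 120 N. Pads are 22 mm wide; open, the fingers measure 114 mm over their backs; the gripper's body (76 mm by 85 mm) begins 54 mm behind the grasp point. The pads swing forward as they close: fully open they stand 13 mm farther back than shut.
Start: joints at [0.967, 0.326, -0.193, 1.052, 0, 1.437], TCP at [248.987, 490.432, 231.281] pointing down, gripper open.
Joint ranges: [-2.65, 2.65], [-0.97, 1.79], [-1.3, 1.35], [-1.93, 2.1], [-1.47, 1.37], [-3.14, 3.14]. Speed limits (rad/s): [2.57, 2.57, 3.14, 3.14, 3.14, 3.14].

INTERFACE

Orientations are given as [roll, pitch, yaw] about the fixed x, y, z axes, in that order (R = Rz(yaw) Ry(pitch) Rx(roll)).
In Python, from bench import bot, solve_ik, imaging gives the robot as it stands. Calls block until the motion is done:
- bot.move_ptp(position, orientation): joint-space move of the TCP to a pose.
- bot.movel(position, rot=None, max_speed=150, threshold=None): straight line of the TCP; rot=None keeps the orientation; max_speed is the mean speed in mm/s. With threshold (N) it stops when the force on the tool has changed by that much, and returns True; else False.
- bot.move_j(angles): joint-space move.
- bot.grip(opening, effort=None): opening from 0.0 (shut) to 1.0 (fully open); effort is the grip in N (None keeps the last); returns when the fingers have stopped.
- bot.dwell(seconds).
- solve_ik(position, orientation): joint angles nearest the present ones, or None.
- bot.get_state(): the state.
- imaging.capture(name): name is "scene" or "top" or "wrist"; returns the picture (384x512x3 uint8, blue, green, red); there is no depth.
- imaging.camera_model(name): a dict with "K" (3x3 intrinsics, pixels), "position" and "rotation" of the camera in the world. Camera axes: x right, y up, looking along -z (the intrinsics and any distortion apply to the point x, -y, -z); pixel columns grow to the right and rows downward; lengths in mm; the calibration is good to about 2 mm. A picture is of the moment at which its call begins: read the wrist's pose just before it. camera_model takes no time and is no camera call; for the wrist camera it gives the pose at the moment of the call.
A pose or a line that the arm cannot do raises bot.IKError and nothing moves.
- bot.sign_off(): hands the job in, once; it reports no verdict.
The state is a dict: "t": time; "qpos": joint angles; "joint_velocities": joint speeds; "effort": joint torques, N m; "tcp_pos": TCP position; "orientation": TCP orientation; "contact_force": force on the tool from outside, world axes, zero at the start; "wrist_torque": the same for the moment, N m; "opening": opening from 0.0 (shut) to 1.0 (fully open).
Only numpy, scipy, OpenCV 4.12 (cv2) and the standard library are available. Lean on these libraries where they do the work, as an engineer would, in place of code of your own. Each camera call takes 0.05 s, during which the arm holds its last target.

TASK

The lids of the art room's four canisters have been left in a pile. Take the pile apart and close every canister with its own lid, the one made for its size: plug in the mouth, lid level on the rim. Leave the canisters standing where they are, and don't disturb the brush pot or the tape.

Things in the scene. Friction and masses are not known exactly. Their poses are not given: they have to be found in the camera images.
- lid_xl_center (a point): The largest canister lid, at the bottom of the pile: a flat round lid of pale wood, 68 mm across and 14 mm thick at its edge, with a grey plug 44 mm across standing 4 mm out of the middle of its underside; 18 mm high in all. The point is the middle of the lid, 9 mm above the foot of the plug and 9 mm below its flat top; z up out of the top. In the pile each lid's plug stands on the flat top of the lid below, so the lids follow every 18 mm.
- lid_l_center (a point): The second largest canister lid, second from the bottom: a flat round lid of pale wood, 59 mm across and 14 mm thick at its edge, with a grey plug 35 mm across standing 4 mm out of the middle of its underside; 18 mm high in all. The point is the middle of the lid, 9 mm above the foot of the plug and 9 mm below its flat top; z up out of the top. In the pile each lid's plug stands on the flat top of the lid below, so the lids follow every 18 mm.
- lid_m_center (a point): The third largest canister lid, second from the top: a flat round lid of pale wood, 50 mm across and 14 mm thick at its edge, with a grey plug 26 mm across standing 4 mm out of the middle of its underside; 18 mm high in all. The point is the middle of the lid, 9 mm above the foot of the plug and 9 mm below its flat top; z up out of the top. In the pile each lid's plug stands on the flat top of the lid below, so the lids follow every 18 mm.
- lid_s_center (a point): The smallest canister lid, on top of the pile: a flat round lid of pale wood, 41 mm across and 14 mm thick at its edge, with a grey plug 17 mm across standing 4 mm out of the middle of its underside; 18 mm high in all. The point is the middle of the lid, 9 mm above the foot of the plug and 9 mm below its flat top; z up out of the top. In the pile each lid's plug stands on the flat top of the lid below, so the lids follow every 18 mm.
- can_xl_mouth (a point): The largest canister: plain white open round pot standing loose on the table, 61 mm across outside, mouth 56 mm inside, 95 mm high, corks lying in it more than 10 mm below the rim. The point is the centre of its mouth, level with the rim; z up. The largest lid (68 mm) belongs to it: its plug drops loosely into the mouth (6 mm to spare all round) and its edge rests on the rim, the middle of the lid then 5 mm above this point.
- can_l_mouth (a point): The second largest canister: plain white open round pot standing loose on the table, 52 mm across outside, mouth 47 mm inside, 84 mm high, wooden beads lying in it more than 10 mm below the rim. The point is the centre of its mouth, level with the rim; z up. The second largest lid (59 mm) belongs to it: its plug drops loosely into the mouth (6 mm to spare all round) and its edge rests on the rim, the middle of the lid then 5 mm above this point.
- can_m_mouth (a point): The third largest canister: plain white open round pot standing loose on the table, 43 mm across outside, mouth 38 mm inside, 73 mm high, dowel ends lying in it more than 10 mm below the rim. The point is the centre of its mouth, level with the rim; z up. The third largest lid (50 mm) belongs to it: its plug drops loosely into the mouth (6 mm to spare all round) and its edge rests on the rim, the middle of the lid then 5 mm above this point.
- can_s_mouth (a point): The smallest canister: plain white open round pot standing loose on the table, 34 mm across outside, mouth 29 mm inside, 62 mm high, glass marbles lying in it more than 10 mm below the rim. The point is the centre of its mouth, level with the rim; z up. The smallest lid (41 mm) belongs to it: its plug drops loosely into the mouth (6 mm to spare all round) and its edge rests on the rim, the middle of the lid then 5 mm above this point.
- brush_pot: Grey plastic pot 72 mm across and 100 mm high with paint brushes standing up to about 185 mm; stands loose, not part of the job. Origin at the centre of its underside, z up.
- tape_roll: Roll of yellow tape lying flat, 90 mm across, 24 mm high, with an open core 61 mm across, loose, not part of the job. Origin at the centre of its underside, z up.
Mind the look-alikes: they are no part of the job. Leave any green look-alike of the part that bears lid_m_center alone. What is shaped like the part that bears lid_s_center but red is not meant.

How it is judged:
By the outcome, as a careful person would: the job done as asked, in the order asked, and still so for the second after the job is handed in, with the robot touching nothing.
It also fails if it takes over 115 s, if anything falls off the work surface, if the arm or the gripper's body presses on something with over 40 N, if the wrist force passes 120 N, or if a joint passes its speed limit or range.

## Working session

There is one attempt and no reset: what is moved stays moved. The work goes in short steps, each a Python script; the robot and the scene stay as the last script left them, time stands still between calls to the robot, and variables do not carry over. Pictures are saved under pics/ and viewed, and the job is handed in when it is done.

```bash
ls; mkdir -p pics
python3 - <<'E'
from bench import bot, solve_ik, imaging
import cv2
for n in ["scene","top","wrist"]:
    m=imaging.camera_model(n); print(n,{k:(v.round(3).tolist() if hasattr(v,'round') else v) for k,v in m.items()})
    cv2.imwrite(f"pics/{n}0.png",imaging.capture(n))
print(bot.get_state())
E
```

```text
pics
scene {'K': [[490.815, 0.0, 256.594], [0.0, 490.815, 191.57], [0.0, 0.0, 1.0]], 'position': [1245.295, -244.342, 1036.395], 'rotation': [0.7, 0.012, 1.24]}
top {'K': [[366.603, 0.0, 261.508], [0.0, 366.603, 193.082], [0.0, 0.0, 1.0]], 'position': [392.382, 21.36, 910.837], 'rotation': [0.147, -0.011, -1.572]}
wrist {'K': [[280.418, 0.0, 257.299], [0.0, 280.418, 185.276], [0.0, 0.0, 1.0]], 'position': [177.123, 525.492, 372.626], 'rotation': [-0.314, 0.0, 1.101]}
{'t': 0.15, 'qpos': array([ 9.66779907e-01,  3.26804381e-01, -1.93337277e-01,  1.05201748e+00,
        6.91084976e-06,  1.43660701e+00]), 'joint_velocities': array([ 0.00175302, -0.00151995,  0.00228325, -0.00050396, -0.0007441 ,
       -0.0001455 ]), 'effort': array([ 9.16500758e-04, -4.43704534e+01,  2.62664276e+01,  1.04469518e-02,
       -4.58687543e-05,  1.89629326e-07]), 'tcp_pos': array([248.7320808 , 490.04741502, 230.67139788]), 'orientation': array([-3.14024302e+00, -1.89174997e-04,  2.67176542e+00]), 'contact_force': array([-1.0011684 , -0.03645778,  0.11004608]), 'wrist_torque': array([-0.01417601, -0.0211903 , -0.02538906]), 'opening': 1.0008249091470087}
```

View pics/scene0.png

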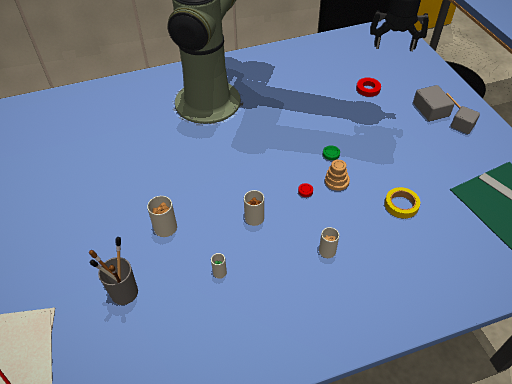

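View pics/top0.png

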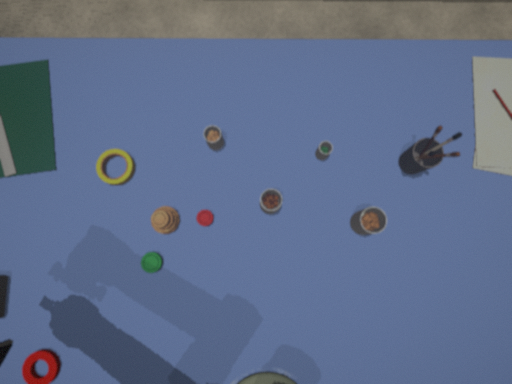

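View pics/wrist0.png

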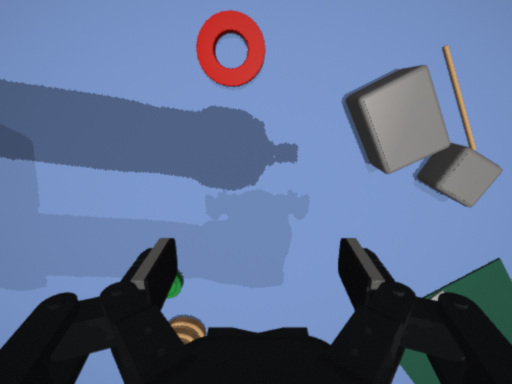

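Pile at top (165,220). Look-alikes: green lid top (152,262), red lid top (205,218), and red ring top (40,367). Canisters: m (213,135), s (326,149), l (271,200), xl (373,220). Pot at (425,152), tape at (115,167). I'll measure these and check crops.

```bash
cat > h.py <<'E'
from bench import bot, solve_ik, imaging
import cv2, numpy as np
from scipy.spatial.transform import Rotation as Rn
def model(n):
    m=imaging.camera_model(n); r=np.array(m["rotation"],float)
    R=r if r.shape==(3,3) else Rn.from_euler('xyz',r).as_matrix()
    return m,np.array(m["K"]),np.array(m["position"],float),R
def ray(n,uv,z,mod=None):
    m,K,p,R=mod or model(n)
    a=np.linalg.inv(K)@[uv[0],uv[1],1]; d=R@np.array([a[0],-a[1],-a[2]])
    return p+d*(z-p[2])/d[2]
def proj(n,P,mod=None):
    m,K,p,R=mod or model(n)
    c=R.T@(np.asarray(P,float)-p); q=K@np.array([c[0],-c[1],-c[2]]); return q[:2]/q[2]
E
python3 - <<'E'
from h import *
m=model("top")[0]; print([k for k in m], m.get("distortion"))
for nm,uv,z in [("s",(326,147),62),("m",(213,131),73),("l",(271,197),84),("xl",(373,219),95),("pile",(161,217),72),("pot",(428,152),100),("tape",(115,167),24),("green",(152,262),18),("red",(205,218),18)]:
    P=ray("top",uv,z); print(nm,P.round(1),"scene",proj("scene",P).round(1))
t=cv2.imread("pics/top0.png"); s=cv2.imread("pics/scene0.png")
big=cv2.resize(t[100:290,80:280],None,fx=4,fy=3.0*4/3,interpolation=cv2.INTER_CUBIC)[:600]
cv2.imwrite("pics/t1.png",cv2.resize(t[110:280,80:280],(800,680))[:600])
cv2.imwrite("pics/t2.png",cv2.resize(t[120:250,240:460],(792,468)))
cv2.imwrite("pics/s1.png",cv2.resize(s[130:280,130:350],(792,540)))
E
```

```text
['K', 'position', 'rotation'] None
s [ 629.7 -142.5   62. ] scene [217.1 259.2]
m [665.3 126.5  73. ] scene [329.7 236.7]
l [506.1  -9.6  84. ] scene [253.9 199.6]
xl [ 454.9 -236.8   95. ] scene [159.5 205.5]
pile [461.6 241.6  72. ] scene [337.4 166.1]
pot [ 607.6 -368.5  100. ] scene [114.4 270.9]
tape [588.9 371.8  24. ] scene [400.7 199.5]
green [358.5 273.1  18. ] scene [330.1 151.6]
red [463.6 148.9  18. ] scene [304.4 188.5]
```

View pics/t1.png

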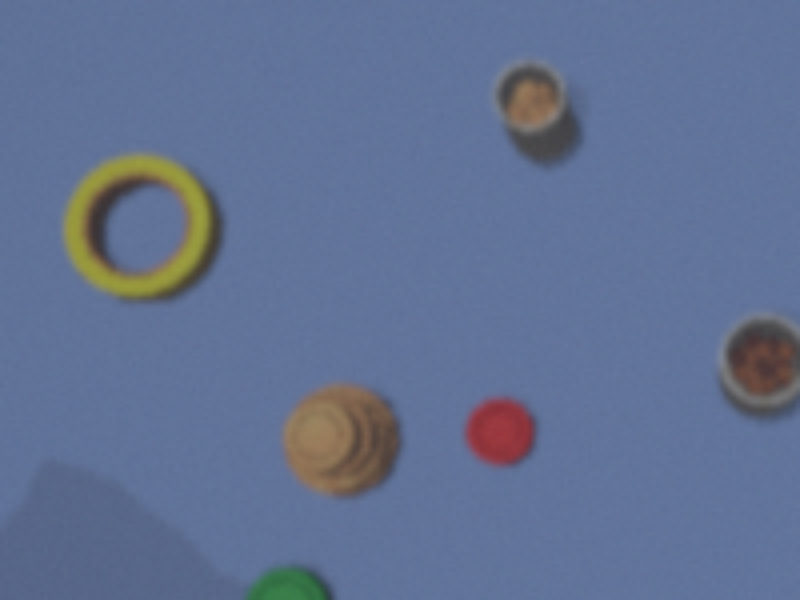

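View pics/t2.png

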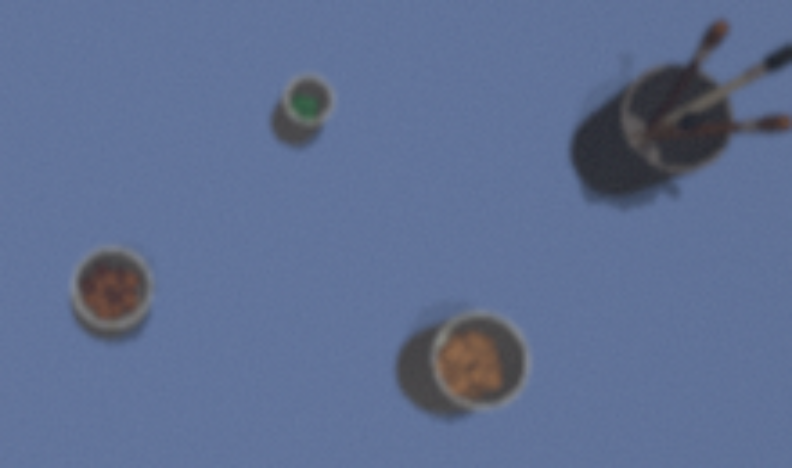

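View pics/s1.png

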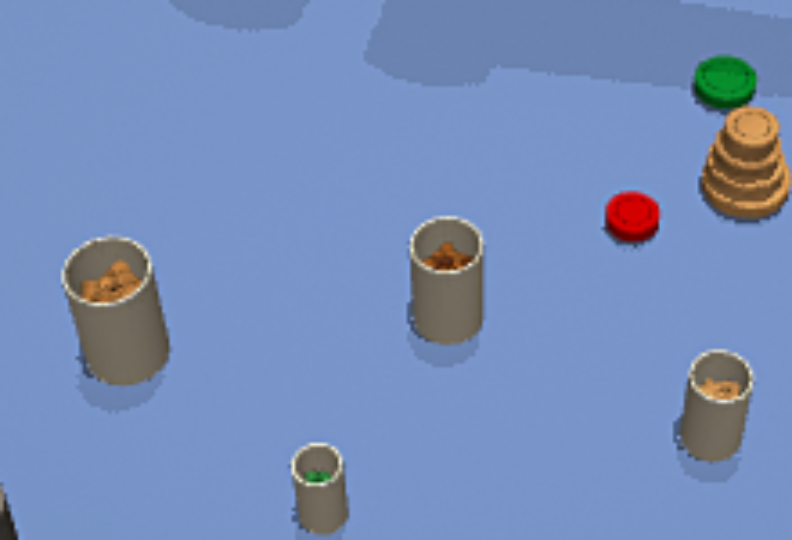

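Run:
```python
from h import *
T=dict(s=(325.2,147.5),m=(212.4,133.8),l=(270.4,199.8),xl=(373.2,219.7),pile=(159.9,219.2),red=(204.9,217.6))
S=dict(s=(217.7,258.5),m=(329.3,234.4),l=(253.5,197.7),xl=(159.4,204.9),pile=(338.2,164.7),red=(305.7,189.5))
Z=dict(s=62,m=73,l=84,xl=95,pile=72,red=18)
for k in T:
    a=ray("top",T[k],Z[k]);b=ray("scene",S[k],Z[k])
    print(k,a.round(1),b.round(1))
print("xl lid top", ray("top",(165.5,219.9),18))
```

```text
s [ 628.5 -140.6   62. ] [ 628.3 -140.6   62. ]
m [658.4 127.8  73. ] [658.8 128.3  73. ]
l [499.6  -8.2  84. ] [499.8  -8.6  84. ]
xl [ 453.4 -237.2   95. ] [ 452.8 -236.8   95. ]
pile [456.6 243.9  72. ] [457.8 245.6  72. ]
red [464.6 149.2  18. ] [468.2 150.8  18. ]
xl lid top [459.04348469 244.61449216  18.        ]
```

```bash
python3 - <<'E'
from h import *
print(proj("top",[340,400,0]),proj("scene",[340,400,0]))
D=[np.pi,0,np.pi/2]
for P in ([458,245,150],[458,245,20],[628.4,-140.6,200],[658.6,128,80],[499.7,-8.4,80],[453,-237,80]): print(solve_ik(P,D))
E
python3 - <<'E'
from h import *
t=cv2.imread("pics/top0.png"); w=t[180:384,0:300]
cv2.imwrite("pics/t3.png",cv2.resize(w,None,fx=2.6,fy=2.6))
E
```

```text
[101.27507017 269.59148977] [365.57633681 141.62887061]
[ 0.34902592  0.34163787 -0.3941582   0.83500026  0.          1.91982224]
[ 0.34902592  0.51488909 -0.5271491   0.52875814  0.          1.91982224]
[-0.33466476  0.52123032  0.0282616   1.0778276   0.          1.23613157]
[ 0.0820378   0.66794781 -0.03669571  0.86615281  0.          1.65283412]
[-0.16461365  0.39635936 -0.52657031  0.64786666  0.          1.40618268]
[-0.62648068  0.41397572 -0.49695815  0.65986246  0.          0.94431565]
```

View pics/t3.png

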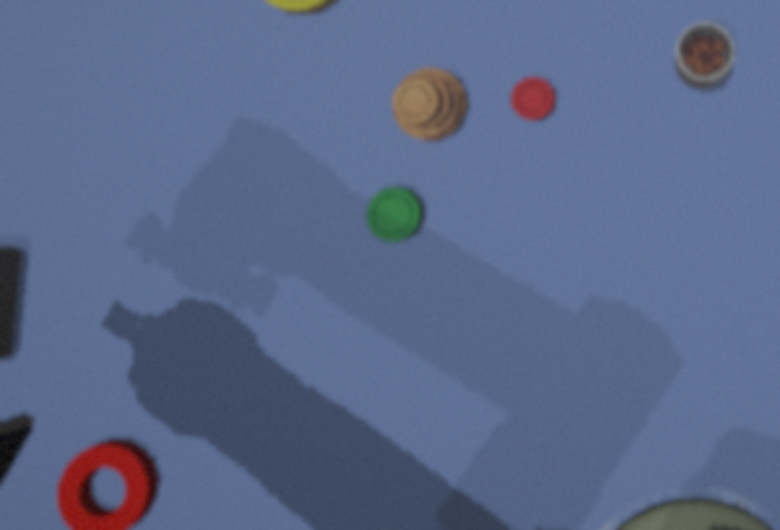

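The crop shows the wooden pile at (430,104). The green lid (395,213) and red lid (533,98) stay clear of it, and the table at (340,400) is empty. I'll do a fingertip touch test there at lid-width openings.

Run:
```python
from h import *
D=[np.pi,0,np.pi/2]
def st():
    s=bot.get_state(); print(round(s["t"],2),s["tcp_pos"].round(2),"op",round(s["opening"],3),s["contact_force"].round(1))
bot.move_ptp([340,400,40],D); st()
bot.grip(0.48); st()
print(bot.movel([340,400,-4],max_speed=30,threshold=4)); st()
bot.movel([340,400,25],max_speed=100)
bot.grip(0.8)
print(bot.movel([340,400,-15],max_speed=40,threshold=4)); st()
bot.movel([340,400,120],max_speed=200); st()
```

```text
1.07 [340.44 400.77  40.64] op 0.998 [-0.3  0.3 -0.3]
1.57 [339.96 400.23  40.21] op 0.478 [0.3 0.4 0.4]
True
2.84 [339.91 399.9   -1.58] op 0.479 [-0.1 -1.4  5.3]
True
4.42 [339.78 399.76  -7.17] op 0.802 [-1.1 -0.9  6.5]
5.21 [339.4  399.45 118.9 ] op 0.799 [-0.2  0.4  0.4]
```

```bash
cat >> h.py <<'E'
D=[np.pi,0,np.pi/2]
def st(l=""):
    s=bot.get_state(); print(l,round(s["t"],2),s["tcp_pos"].round(2),"op",round(s["opening"],3),s["contact_force"].round(1)); return s
def pick(x,y,z,op,effort=40):
    bot.grip(op)
    bot.move_ptp([x,y,z+50],D)
    bot.movel([x,y,z],max_speed=80); st("at")
    bot.grip(0.0,effort); st("grip")
    bot.movel([x,y,z+20],max_speed=50)
    bot.movel([x,y,170],max_speed=200); st("lift")
E
python3 - <<'E'
from h import *
pick(457.5,244.8,55,0.72)
for n in ["scene","top","wrist"]: cv2.imwrite(f"pics/{n}1.png",imaging.capture(n))
s=cv2.imread("pics/scene1.png"); cv2.imwrite("pics/s1b.png",cv2.resize(s[80:230,270:450],(720,600),interpolation=cv2.INTER_CUBIC))
E
```

```text
at 7.03 [457.66 245.11  55.21] op 0.718 [ 0.8 -0.2  0.1]
grip 7.35 [458.05 245.03  55.81] op 0.46 [-0.8 -0.6  5.7]
lift 8.53 [456.98 244.6  169.13] op 0.461 [ 0.7 -0.3 -0.2]
```

View pics/s1b.png

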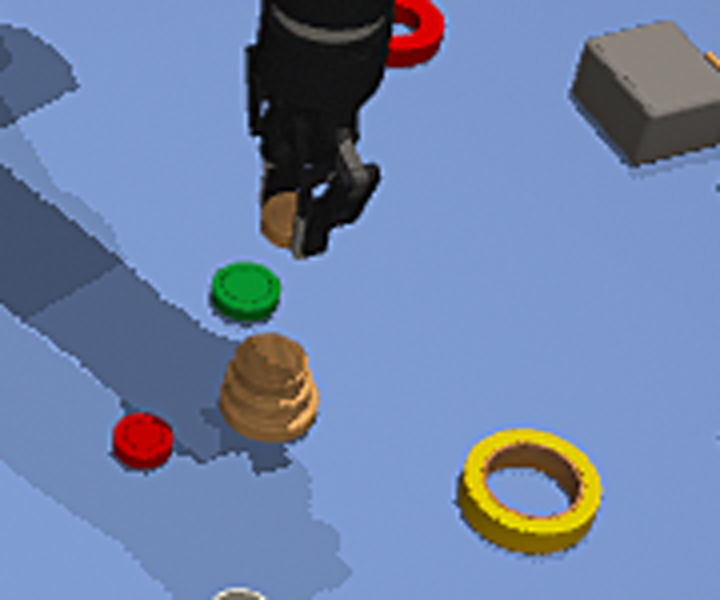

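View pics/wrist1.png

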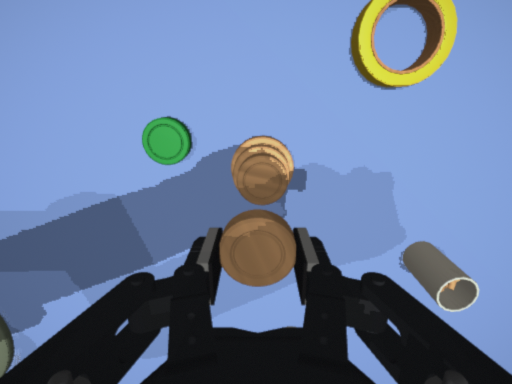

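Run:
```python
from h import *
s=st(); mod=model("wrist"); t=s["tcp_pos"]; print(mod[2],mod[0]["rotation"])
a=np.linspace(0,2*np.pi,48,endpoint=False)
im=cv2.imread("pics/wrist1.png")
for z,c in ((t[2]-55.5+72,(0,255,0)),(t[2]-55.5+58,(255,0,0))):
    pts=np.array([proj("wrist",[t[0]+20.5*np.cos(q),t[1]+20.5*np.sin(q),z],mod) for q in a])
    print(pts.min(0),pts.max(0))
    for p in pts: cv2.circle(im,tuple(int(round(v)) for v in p),1,c,-1)
cv2.imwrite("pics/w1o.png",cv2.resize(im[120:320,150:370],(792,600)) if False else cv2.resize(im[130:310,150:370],None,fx=3.3,fy=3.3,interpolation=cv2.INTER_CUBIC))
```

```text
8.68 [456.27 244.33 168.24] op 0.458 [ 0.6  0.2 -0.5]
[456.1066375  323.43815616 310.1804539 ] [-3.15183223e-01  3.64120901e-03 -2.50980523e-04]
[218.59269179 219.6348801 ] [298.55470749 289.53098528]
[221.96163207 208.52769687] [295.14861343 273.59557861]
```

View pics/w1o.png

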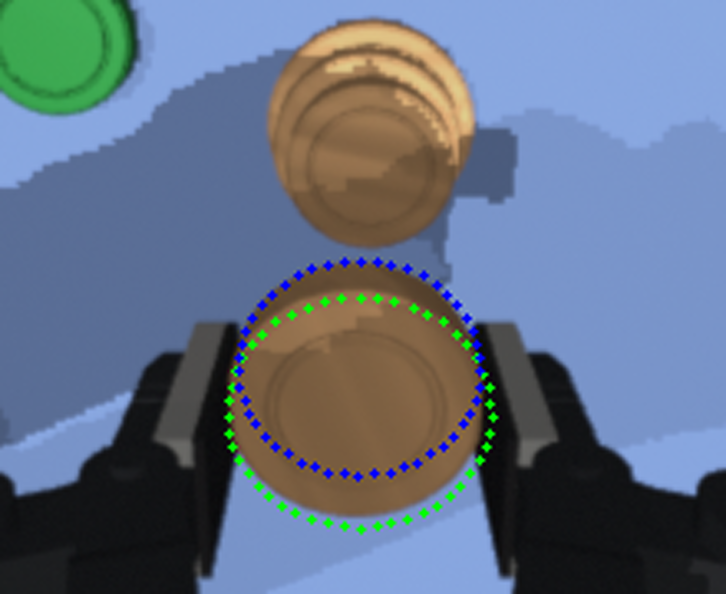

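Held lid fits the predicted level rim within about 1–2 mm, and the pile is undisturbed. Placing it now.

```bash
cat >> h.py <<'E'
def place(x,y,zexp,op,ztr=190):
    bot.move_ptp([x,y,ztr],D)
    bot.movel([x,y,zexp+14],max_speed=150); bot.dwell(0.2); st("above")
    hit=bot.movel([x,y,zexp-8],max_speed=20,threshold=3); st("hit %s"%hit)
    bot.grip(op); bot.dwell(0.1)
    bot.movel([x,y,zexp+60],max_speed=120); st("up")
E
python3 - <<'E'
from h import *
place(628.4,-140.8,59.5,0.75)
bot.movel([628.4,-140.8,200],max_speed=200)
for n in ["scene","top","wrist"]: cv2.imwrite(f"pics/{n}2.png",imaging.capture(n))
s=cv2.imread("pics/scene2.png"); a=cv2.resize(s[220:310,160:280],(400,300),interpolation=cv2.INTER_CUBIC)
b=cv2.resize(s[130:220,290:410],(400,300),interpolation=cv2.INTER_CUBIC)
cv2.imwrite("pics/s2b.png",np.vstack([np.hstack([a,b])]))
E
```

```text
above 11.36 [ 629.19 -141.05   74.69] op 0.462 [0.4 0.3 0.1]
hit True 12.07 [ 628.24 -140.77   59.93] op 0.461 [-0.2  1.1  3.9]
up 13.18 [ 628.1  -140.7   119.13] op 0.751 [-0.2 -0.3 -0.3]
```

View pics/s2b.png

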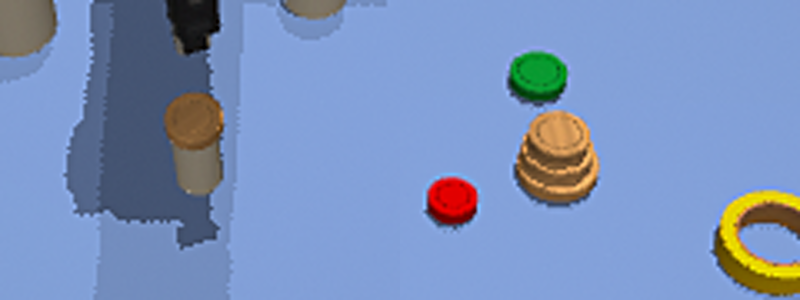

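View pics/wrist2.png

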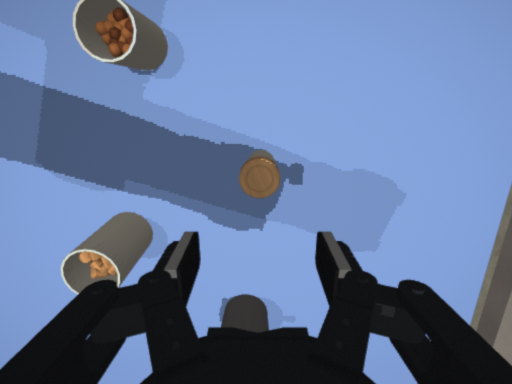

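View pics/scene2.png

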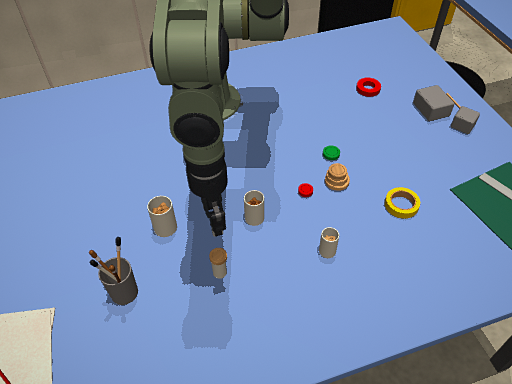

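Lid s sits level on the small canister (scene 219,256), contact came at the expected height, and the pile looks unchanged.

Run:
```python
from h import *
print("m top", ray("scene",(337.0,169.2),54))
P=ray("scene",(337.0,169.2),54)
pick(457.5,244.8,36,0.82)
cv2.imwrite("pics/scene3.png",imaging.capture("scene"));cv2.imwrite("pics/wrist3.png",imaging.capture("wrist"))
s=st(); mod=model("wrist"); t=s["tcp_pos"]
im=cv2.imread("pics/wrist3.png")
for z,c in ((t[2]-36+54,(0,255,0)),(t[2]-36+40,(255,0,0))):
    for q in np.linspace(0,2*np.pi,48): cv2.circle(im,tuple(int(round(v)) for v in proj("wrist",[t[0]+25*np.cos(q),t[1]+25*np.sin(q),z],mod)),1,c,-1)
cv2.imwrite("pics/w3o.png",cv2.resize(im[130:310,150:370],None,fx=3.3,fy=3.3,interpolation=cv2.INTER_CUBIC))
```

```text
m top [457.22268399 244.58273401  54.        ]
at 16.5 [457.79 244.82  36.17] op 0.82 [-0.3 -0.2  0.5]
grip 16.82 [458.08 245.01  36.91] op 0.565 [-1.3 -0.9  6.1]
lift 18.09 [456.81 244.56 169.  ] op 0.565 [-0.2 -0.5 -0. ]
 18.19 [456.3  244.32 168.28] op 0.57 [-0.2 -0.2  0.1]
```

View pics/w3o.png

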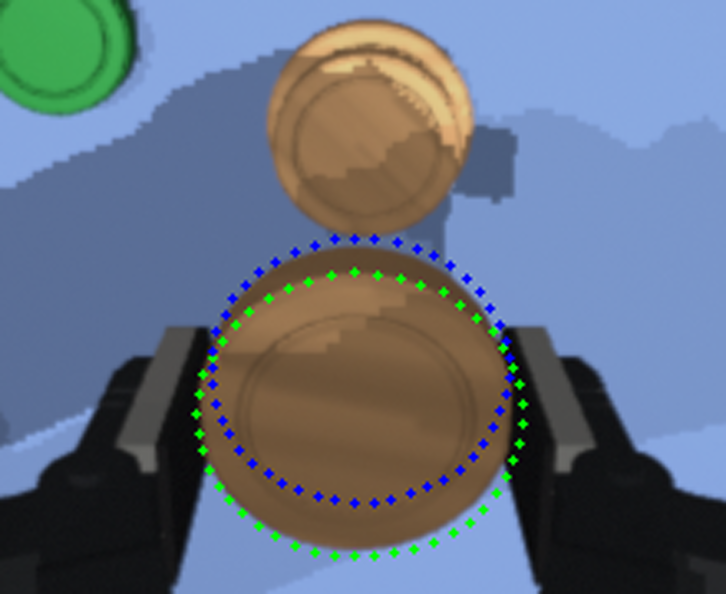

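Lid m is held level and centred. I'll place it, then pick l.

Run:
```python
from h import *
place(658.6,128,69.8,0.84)
bot.movel([658.6,128,200],max_speed=200)
s=imaging.capture("scene"); cv2.imwrite("pics/scene4.png",s)
pick(457.5,244.8,16,0.95)
cv2.imwrite("pics/scene5.png",imaging.capture("scene"));
im=imaging.capture("wrist")
t=st()["tcp_pos"]; mod=model("wrist")
for z,c in ((t[2]-16.5+36,(0,255,0)),(t[2]-16.5+22,(255,0,0))):
    for q in np.linspace(0,2*np.pi,48): cv2.circle(im,tuple(int(round(v)) for v in proj("wrist",[t[0]+29.5*np.cos(q),t[1]+29.5*np.sin(q),z],mod)),1,c,-1)
a=cv2.resize(im[130:310,150:370],(396,324)); b=cv2.resize(s[140:280,280:420],(324,324))
cv2.imwrite("pics/w5o.png",np.hstack([a,b]))
```

```text
above 20.18 [659.46 128.1   85.13] op 0.564 [-0.5  0.3 -0.4]
hit True 20.89 [658.51 128.    69.96] op 0.566 [-0.4 -0.1  4. ]
up 22.01 [658.27 127.98 129.41] op 0.839 [-0.8  0.6 -0.3]
at 24.63 [457.86 244.84  16.16] op 0.949 [ 0.1 -0.3 -0.3]
grip 24.98 [458.12 245.05  16.97] op 0.672 [-0.7 -0.4  6.1]
lift 26.34 [456.72 244.49 168.91] op 0.67 [-0.4  0.   0.1]
 26.44 [456.31 244.36 168.33] op 0.673 [-0.4 -0.7 -1.6]
```

View pics/w5o.png

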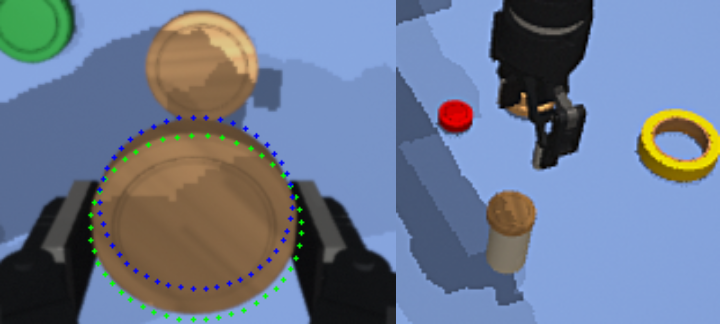

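Lid m is on and level. Lid l is held level and centred, and the xl lid stands alone.

Run:
```python
from h import *
place(499.7,-8.4,78.5,0.95)
bot.movel([499.7,-8.4,200],max_speed=200)
s=imaging.capture("scene"); cv2.imwrite("pics/scene6.png",s)
pick(458.2,244.8,-2,1.0)
cv2.imwrite("pics/scene7.png",imaging.capture("scene"));
im=imaging.capture("wrist")
t=st()["tcp_pos"]; mod=model("wrist")
for z,c in ((t[2]+1.5+18,(0,255,0)),(t[2]+1.5+4,(255,0,0))):
    for q in np.linspace(0,2*np.pi,48): cv2.circle(im,tuple(int(round(v)) for v in proj("wrist",[t[0]+34*np.cos(q),t[1]+34*np.sin(q),z],mod)),1,c,-1)
a=cv2.resize(im[130:310,150:370],(396,324)); b=cv2.resize(s[140:280,220:360],(324,324))
cv2.imwrite("pics/w7o.png",np.hstack([a,b]))
```

```text
above 28.45 [500.51  -8.43  93.46] op 0.675 [ 0.9 -0.5  0.1]
hit True 29.16 [499.55  -8.42  78.97] op 0.672 [ 0.8 -0.2  3.9]
up 30.27 [499.4   -8.38 138.15] op 0.95 [ 0.2 -0.2 -1.1]
at 32.92 [458.47 244.77  -1.85] op 0.998 [0.2 0.4 0.1]
grip 33.23 [458.82 245.02  -1.04] op 0.777 [-1.4  0.7  6.5]
lift 34.69 [457.4  244.48 168.87] op 0.777 [ 0.5 -0.5 -1.2]
 34.79 [457.09 244.4  168.42] op 0.775 [-0.   1.  -0.8]
```

View pics/w7o.png

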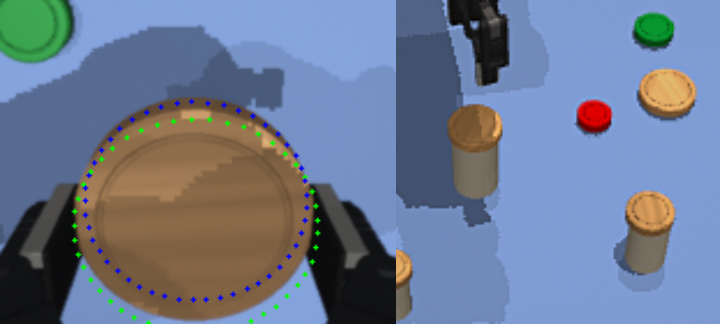

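Run:
```python
from h import *
place(453.1,-238,89.5,1.0,ztr=200)
bot.movel([453.1,-238,200],max_speed=200)
bot.move_ptp([300,250,230],D); bot.dwell(0.5); st()
for n in ["scene","top"]: cv2.imwrite(f"pics/{n}8.png",imaging.capture(n))
s=cv2.imread("pics/scene8.png"); cv2.imwrite("pics/s8b.png",cv2.resize(s[130:310,90:350],None,fx=3,fy=3,interpolation=cv2.INTER_CUBIC))
t=cv2.imread("pics/top8.png"); cv2.imwrite("pics/t8b.png",cv2.resize(t[100:280,80:480],None,fx=2,fy=2))
```

```text
above 37.55 [ 453.8  -238.44  104.5 ] op 0.777 [-0.1  0.6 -0.6]
hit True 38.27 [ 452.99 -237.96   89.93] op 0.778 [-0.8 -0.   6.1]
up 39.35 [ 452.84 -237.83  149.1 ] op 1.0 [ 0.5 -0.3 -0.2]
 42.11 [300.09 249.92 229.99] op 0.998 [ 0.2 -0.3  0.7]
```

View pics/s8b.png

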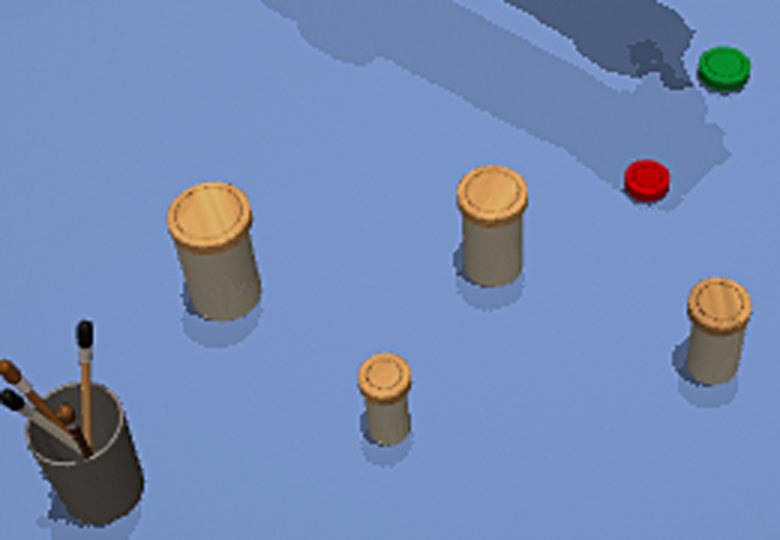

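View pics/t8b.png

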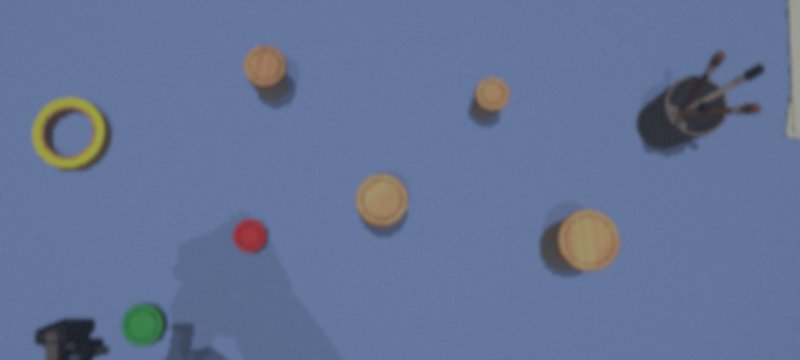

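All four lids look level. A last number check of lid tops against the mouths, then I'll sign off.

Run:
```python
from h import *
g={}
im=cv2.imread("pics/top8.png"); hsv=cv2.cvtColor(im,cv2.COLOR_BGR2HSV)
k=cv2.inRange(hsv,(5,60,90),(25,255,255))
n,l,s,c=cv2.connectedComponentsWithStats(k)
M=dict(s=(628.4,-140.6,76),m=(658.6,128,87),l=(499.7,-8.4,98),xl=(453.1,-237,109))
for nm,P in M.items():
    u=proj("top",P); i=min(range(1,n),key=lambda i:np.hypot(*(c[i]-u))+(1e3 if s[i,4]<50 else 0))
    print(nm,c[i].round(1),s[i,2:5],(ray("top",c[i],P[2])[:2]-P[:2]).round(1))
bot.sign_off();
```

```text
s [325.5 147.1] [ 16  17 208] [-2.7  2. ]
m [212.2 133.1] [ 21  21 322] [-3.  -1.6]
l [270.4 199.9] [ 24  25 492] [-2.1  0.6]
xl [373.4 220. ] [ 30  29 715] [-1.4  3.9]
the job is handed in; nothing more can be done
```

All four canisters are closed with their own lids, and I handed the job in at about 42 s of the 115 s allowed. I took the lids from the top of the pile down (s, m, l, xl), gripping each by its edge. Each was lowered until it touched the rim.

**Checks that agreed:**
- **Contact height:** each lid met its rim within about 0.5 mm of where a fully seated lid should, so the plugs are in the mouths.
- **Last pictures:** both show every lid level on its canister. The canisters, brush pot, tape, and red and green look-alikes look where they were at the start.
- **Forces:** the tool force stayed at about 6 N or less in the readings I took.

**Check that disagreed slightly:** a final colour measurement from the top camera put the lid centres 2.2 to 4.1 mm from the mouth centres, with xl worst. That is more than the 1–2 mm I saw in the wrist views while the lids were held. Some of it probably comes from the colour mask including the lids' visible sides. It is still within the 6 mm of play the plugs have.

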